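# Turn over the status flag of the finished bottle

### The arm

A 6-joint arm with a two-finger parallel gripper is mounted at the origin on a cart in front of the work surface, level with it; the furniture and walls round the work are solid. World frame = base frame: x ahead of the robot, y to its left, z up, the work surface at z = 0. Lengths are in m, angles in degrees, forces in N, time in s.
With the tool pointing down it reaches from about 0.325 to 0.775 m from the base axis. Payload 5.5 kg.
Tool frame: the origin (TCP) lies at the centre of the arm's flange, where the gripper is bolted on; the fingertips stand 182 mm ahead of it and the grasp point (between the pads) lies 163 mm ahead of it; z points along the fingers, y is the line along which they close (so a half turn about z gives the same grasp; the last joint's range is limited). The gripper opens to 88 mm and grips with 3 to 60 N. Pads are 20 mm wide; open, the fingers measure 115 mm over their backs; the gripper's body (75 mm by 178 mm) begins 61 mm behind the grasp point.
Start: joints at [65.907, 5.22, 70.514, -0, 104.267, -3.249], TCP at [0.214, 0.561, 0.405] pointing down, gripper open.
Joint ranges: [-164.24, 164.24], [-49.07, 125.15], [9.68, 141.18], [-86.29, 266.29], [3.28, 154.24], [-151.56, 151.56]. Speed limits (degrees/s): [147.25, 147.25, 172.46, 180, 180, 180].

### API

Orientations are given as [roll, pitch, yaw] about the fixed x, y, z axes, in that order (R = Rz(yaw) Ry(pitch) Rx(roll)).
In Python, from station import r gives the robot as it stands. The module is installed in compiled form; this text tells all that it offers. Calls block until the motion is done:
- r.reach(position, orientation): joint-space move of the TCP to a pose.
- r.servo_line(position, rotation=None, speed=0.15): straight line of the TCP; rotation=None keeps the orientation; speed is the mean speed in m/s.
- r.move_joints(angles): joint-space move.
- r.let_go() and r.grab(squeeze=None): open the fingers fully, or close them until they stop; squeeze is the grip in N (None keeps the last).
- r.wait(seconds).
- r.inverse_kinematics(position, orientation): joint angles nearest the present ones, or None.
- r.sense(): the state.
- r.snapshot(name): name is "side" or "top"; returns a dict with "frame" (420x560x3 uint8, red, green, blue), "fx", "fy", "cx", "cy" (pixels), "dist_coeffs" ([k1, k2, p1, p2, k3] as OpenCV has them; the pictures are not rectified), "R" (3x3) and "t" (3): a world point X has camera coordinates R X + t. Camera axes: x right, y down, z forward; pixel columns grow to the right and rows downward; lengths in m; the calibration is good to about 2 mm. A picture is of the moment at which its call begins. There is no depth.
A pose or a line that the arm cannot do raises r.IKError and nothing moves.
- r.hand_in(): hands the job in; it is judged then, once.
The state is a dict: "clock": time; "joints": joint angles; "joint_vel": joint speeds; "joint_torque": joint torques, N m; "tcp_pos": TCP position; "orientation": TCP orientation; "contact_force": force on the tool from outside, world axes, zero at the start; "torque": the same for the moment, N m; "opening": finger opening in m; "gripper_force": force on a finger pad.
Only numpy, scipy, OpenCV 4.12 (cv2) and the standard library are available. Lean on these libraries where they do the work, as an engineer would, in place of code of your own. Each camera call takes 0.05 s, during which the arm holds its last target. There are 200 camera calls.

### The job

The sample in the tall bottle is finished: turn over the status flag on the bottle's stand. With the fingertips, and without gripping it, gently push the flag over its hinge pin until it lies fully down on its other side, with the face that carries the bar showing on top. Do not lift or shift the bottle or the cup, and leave the flag on the cup's stand as it is.

Things in the scene. Friction and masses are not known exactly. Their poses are not given: they have to be found in the camera images.
- bottle_stand: the stand that carries the bottle and its flag, fixed to the worktop; a grey base plate 8 mm thick, from x = -50 to +135 and y = -72 to +72 mm. Origin: on the worktop under the middle of the hinge pin. x runs along the pin, from the flag towards the bottle (away from the robot), y to the side where the leaf lies at the start (left, seen from the robot), z up. The bottle stands about x = +95 mm
- bottle_hinge (a point): middle of the hinge pin of the bottle's flag, 62 mm above the worktop, same axes as the stand. Two cheeks carry the pin at x = -34 and +34 mm, 8 mm thick, 22 mm wide along y, 70 mm high. Thin rest posts (8 mm, rubber tips 10 mm thick) stand at x = 0, y = +48 and -48 mm, their tops 2.5 mm below pin height. Otherwise the space under the flag is open down to the plate
- bottle_flag (a joint): flag angle, rad: 0 = leaf level on stand's +y side, ring face up (start: 0 to 0.3); 1.57 = upright; 3.14 = level on the -y side, bar face up; stops at 0 and 3.14. The hinge is stiff (0.04 N m): the flag stays where it is left. White plate, 5 mm thick, mid-plane through the pin; the leaf, 52 mm wide, with a black ring on one face and a black bar on the other, reaches 62 mm from the pin
- bottle_flag_edge (a point): middle of the free edge of the leaf of the bottle's flag, 62 mm from the pin; its z axis points out of the ring face
- bottle_flag_tail (a point): middle of the end of the flag's tail: an unmarked ribbed plate, 36 mm wide, that reaches 38 mm from the pin on the side opposite to the leaf; pressing it down raises the leaf
- bottle: a tall white reagent bottle with a blue-green screw cap, 55 mm across, 98 mm tall, standing loose on the rubber pad of its stand; origin at the centre of its underside, 10 mm above the worktop
- cup_hinge (a point): middle of the hinge pin of the flag on the cup's stand; that stand and flag are the same as the bottle's in every size and axis
- cup_flag_edge (a point): middle of the free edge of the leaf of the cup's flag, to be left where it is
- cup: a specimen cup with a broad yellow screw lid, 64 mm across, 66 mm tall, standing loose on the rubber pad of the other stand; origin at the centre of its underside, 10 mm above the worktop
Things that resemble listed ones, but are neither listed nor needed, are in the scene too. Of the things like the cup, leave any that is pink or purple; of the rest the larger one is meant.

How it is judged:
By the outcome, as a careful person would: the job done as asked, in the order asked, and still so for the second after the job is handed in, with the robot touching nothing.
It also fails if it takes over 45 s, if anything falls off the work surface, if the arm or the gripper's body presses on something with over 40 N, if the wrist force passes 120 N, or if a joint passes its speed limit or range.

## Working session

There is one attempt and no reset: what is moved stays moved. The work goes in short steps, each a Python script; the robot and the scene stay as the last script left them, time stands still between calls to the robot, and variables do not carry over. Pictures are saved under pics/ and viewed, at most 10 in all, crops included, and the job is handed in when it is done.

```bash
mkdir -p pics; python3 - <<'E'
from station import r
import cv2,pickle
for n in("side","top"):
    s=r.snapshot(n); pickle.dump(s,open(f"{n}.pkl","wb"))
    cv2.imwrite(f"pics/{n}0.png",s["frame"][:,:,::-1])
    print(n,s["fx"],s["cx"],s["cy"],s["dist_coeffs"],s["R"],s["t"])
E
```

```text
side 522.7912199548151 278.5349864436459 214.90591950816486 [-0.0056014  0.         0.         0.         0.       ] [[ 0.85197185 -0.52356856 -0.00446463]
 [-0.32392119 -0.52035996 -0.79012694]
 [ 0.4113624   0.6746121  -0.61292699]] [-0.52330024  0.26946616  0.8848429 ]
top 506.72492013023026 282.1060632998122 211.0061347320429 [-0.11292386  0.          0.          0.          0.        ] [[ 0.01043059 -0.99970723 -0.02183268]
 [-0.98339349 -0.00629928 -0.18137684]
 [ 0.18118621  0.02336198 -0.98317129]] [0.02858526 0.59319561 1.19350766]
```

View pics/side0.png

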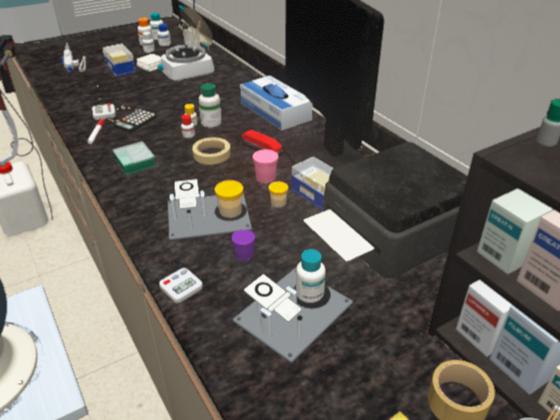

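View pics/top0.png

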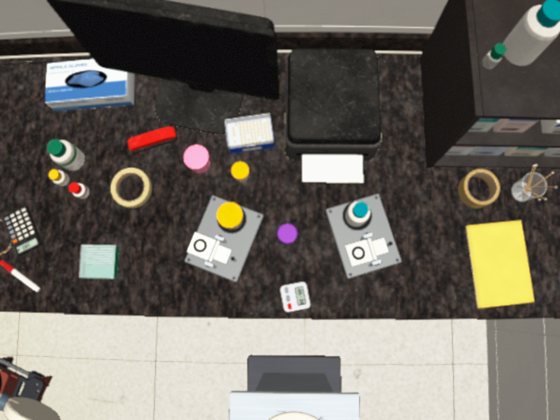

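Both views show two stands. The bottle's stand is at top (363,236) / side (295,310), with the white bottle and blue-green cap. The cup's stand, with the yellow lid, is at top (225,238) / side (208,210). The other green-capped bottle, at top (65,152), has no stand, and neither do the small yellow, pink and purple cups. I'll confirm with an enlarged crop and measure the plate.

```bash
cat > h.py <<'E'
import numpy as np,cv2,pickle
def K(s): return np.array([[s["fx"],0,s["cx"]],[0,s["fy"],s["cy"]],[0,0,1.]])
def ray(s,uv):
    p=cv2.undistortPoints(np.array([[uv]],float),K(s),np.array(s["dist_coeffs"]))[0,0]
    R=np.array(s["R"]);t=np.array(s["t"]);return -R.T@t,R.T@np.array([p[0],p[1],1])
def onplane(s,uv,z):
    c,d=ray(s,uv);return c+d*(z-c[2])/d[2]
def tri(s1,u1,s2,u2):
    c1,d1=ray(s1,u1);c2,d2=ray(s2,u2);d1/=np.linalg.norm(d1);d2/=np.linalg.norm(d2)
    k=np.linalg.lstsq(np.c_[d1,-d2],c2-c1,rcond=None)[0];a=c1+k[0]*d1;b=c2+k[1]*d2
    return (a+b)/2,np.linalg.norm(a-b)
def proj(s,X): return cv2.projectPoints(np.array(X,float).reshape(-1,1,3),cv2.Rodrigues(np.array(s["R"]))[0],np.array(s["t"]),K(s),np.array(s["dist_coeffs"]))[0][:,0]
E
python3 - <<'E'
from h import *
T=pickle.load(open("top.pkl","rb"));S=pickle.load(open("side.pkl","rb"))
print("base px",proj(T,[[0,0,0],[.214,.561,.2]]))
for s,box,n in((T,(315,185,410,285),"T"),(S,(225,240,360,365),"S")):
    f=s["frame"];x0,y0,x1,y1=box;c=f[y0:y1,x0:x1].astype(int)
    m=((c.min(2)>80)|(c.max(2)-c.min(2)>60)).astype(np.uint8)
    m=cv2.morphologyEx(m,cv2.MORPH_OPEN,np.ones((3,3)))
    cs=max(cv2.findContours(m,0,2)[0],key=cv2.contourArea)
    q=cv2.approxPolyDP(cv2.convexHull(cs),4,True)[:,0]+[x0,y0]
    print(n,[(tuple(map(int,p)),onplane(s,p,.008).round(4).tolist()) for p in q])
a=cv2.resize(T["frame"][185:285,315:415],(400,400),interpolation=2)
b=cv2.resize(S["frame"][240:365,230:355],(400,400),interpolation=2)
cv2.imwrite("pics/crop.png",np.hstack([a,b])[:,:,::-1])
E
```

```text
base px [[293.90310842 455.81609453]
 [ 34.59567985 369.84529482]]
T [((379, 194), [0.6476, -0.2142, 0.008]), ((401, 261), [0.4755, -0.2659, 0.008]), ((347, 278), [0.4324, -0.1292, 0.008]), ((326, 209), [0.6074, -0.0775, 0.008])]
S [((313, 249), [0.6694, -0.0514, 0.008]), ((352, 302), [0.6461, -0.2166, 0.008]), ((289, 361), [0.4709, -0.2674, 0.008]), ((233, 318), [0.434, -0.132, 0.008]), ((248, 284), [0.5003, -0.0696, 0.008])]
```

View pics/crop.png

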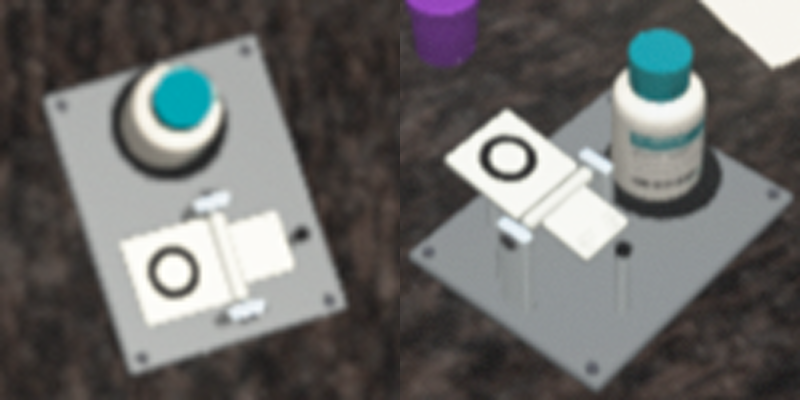

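The crop confirms it: the bottle with the blue-green cap is on this stand, and the ring face is up on the +y (left) side. In top-view pixels the leaf edge is at about (348,255), the tail end at (388,247) and the cheeks at (367,235) and (377,262). I'll triangulate these as a check, then close the fingers and approach.

```bash
python3 - <<'E'
from h import *
T=pickle.load(open("top.pkl","rb"));S=pickle.load(open("side.pkl","rb"))
P={(135,-72):(.647,-.2154),(-50,-72):(.4732,-.2667),(-50,72):(.4332,-.1306),(135,72):(.6074,-.0775)}
L=np.array(list(P))/1e3;W=np.array(list(P.values()))
H=(L-L.mean(0)).T@(W-W.mean(0));yaw=np.arctan2(H[0,1]-H[1,0],H[0,0]+H[1,1])
c,s=np.cos(yaw),np.sin(yaw);R=np.array([[c,-s],[s,c]]);o=W.mean(0)-R@L.mean(0)
print("stand",o,np.degrees(yaw),"resid mm",((W-(L@R.T+o))*1e3).round(1).tolist())
t=lambda x,y:(315+x/4-.4,185+y/4-.4)
q=lambda x,y:(230+(x-400)/3.2-.4,240+y/3.2-.4)
for n,a,b in(("cheek+",t(210,200),q(597,160)),("cheek-",t(247,307),q(515,230)),("edge",t(134,282),q(477,134)),("tail",t(287,241),q(607,240)),("ring",t(174,271),q(508,158)),("cap",t(184,98),q(660,50))):
    X,e=tri(T,a,S,b);print(n,((R.T@(X[:2]-o))*1e3).round(1),(X[2]*1e3).round(1),"gap",(e*1e3).round(1))
from station import r
print(r.sense()["orientation"],r.sense()["contact_force"])
for y in(106.7,-73.3):print(y,r.inverse_kinematics([o[0],o[1],.33],[180,0,y]))
E
```

```text
stand [ 0.49945217 -0.18462743] 16.509524004517047 resid mm [[-2.3, -0.1], [1.2, 1.2], [2.1, -0.8], [-1.0, -0.3]]
cheek+ [37.   0.9] 64.4 gap 0.6
cheek- [-31.7  -0.5] 64.5 gap 0.8
edge [ 1.7 60.9] 71.5 gap 0.3
tail [  0.5 -37.9] 57.1 gap 0.6
ring [ 1.2 35.8] 69.7 gap 0.3
cap [95.5  4.6] 106.3 gap 1.1
[-1.79901561e+02 -5.73260167e-03  1.59157583e+02] [-0.06139314  0.67463447  0.49765902]
106.7 [-23.94824963  -5.32914161  88.60564013   0.          96.72350149
 -40.64824963]
-73.3 [-2.39482496e+01 -5.32914161e+00  8.86056401e+01 -2.54444375e-14
  9.67235015e+01  1.39351750e+02]
```

Everything agrees: the pin is at about (0.499,-0.185), yaw 16.5°, flag angle about 0.13 rad, and the heights match. I'll press the tail now.

```bash
cat >> h.py <<'E'
from station import r
A=np.radians(16.5);O=np.array([.4999,-.1844]);Y=106.5
def tcp(x,y,z): # tip centre in stand mm -> TCP
    c,s=np.cos(A),np.sin(A);return [O[0]+(c*x-s*y)/1e3,O[1]+(s*x+c*y)/1e3,(z+182)/1e3]
def go(x,y,z,v=.08):
    r.servo_line(tcp(x,y,z),speed=v);return r.sense()["contact_force"]
E
python3 - <<'E'
from h import *
r.grab(5)
r.reach(tcp(1,-28,160),[180,0,Y])
print(r.sense()["contact_force"],r.sense()["opening"])
go(1,-28,72,.1)
f0=r.sense()["contact_force"]
for z in range(68,42,-3):
    f=go(1,-28,z,.04)-f0;print(z,f.round(1))
    if np.linalg.norm(f)>12:break
go(1,-28,160,.1)
for n in("side","top"):
    s=r.snapshot(n);cv2.imwrite(f"pics/{n}1.png",s["frame"][:,:,::-1])
s=r.snapshot("side");cv2.imwrite("pics/c1.png",cv2.resize(s["frame"][180:370,200:400],(800,600))[:,:,::-1]);print(r.sense()["clock"])
E
```

```text
[-0.24791554  0.24027371 -0.27000869] 0.0007035661597760646
68 [ 0.3 -1.9  0.7]
65 [-0.3 -0.4 -0.4]
62 [-0.4 -0.6  0.9]
59 [ 0.6 -0.4  1.7]
56 [ 0.8 -0.4  1. ]
53 [ 1.  -1.4  1.9]
50 [ 0.8 -0.8  1.4]
47 [ 0.9 -2.4  1. ]
44 [ 0.5 -1.8  1.5]
9.0917
```

View pics/c1.png

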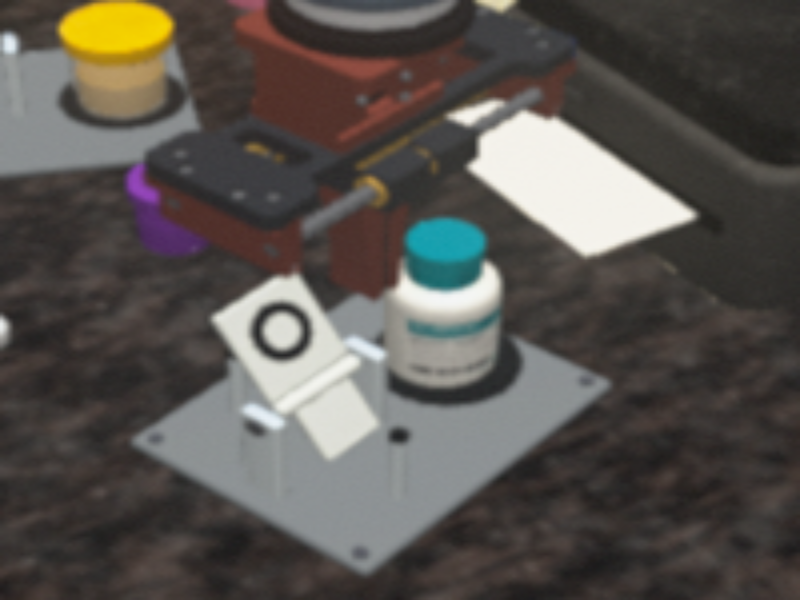

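The tail press worked: the leaf now stands at roughly 50° (edge at about (263,274) in the side view), and the bottle is undisturbed. Next I'll check the angle and push the leaf over from the +y side along an arc.

```bash
python3 - <<'E'
from h import *
S=pickle.load(open("side.pkl","rb"))
def pp(t): 
    X=tcp(0,62*np.cos(t),62+62*np.sin(t));X[2]-=.182;return proj(S,X)[0]
th=min(np.radians(range(0,100)),key=lambda t:np.linalg.norm(pp(t)-[263,274]));print("theta",np.degrees(th))
if np.degrees(th)<38: raise SystemExit
go(1,68,160,.15); go(1,68,91,.12)
f0=r.sense()["contact_force"]
def chk(*p):
    f=go(*p,v=.06)-f0;print(np.round(p,0),f.round(1))
    if np.linalg.norm(f)>12: raise SystemExit("force")
for k in np.linspace(0,1,5): chk(1,52-39.5*k,91+16*k)
for d in range(100,171,10):
    t=np.radians(d);chk(1,45*np.cos(t)+2.5*np.sin(t)+10,62+45*np.sin(t)-2.5*np.cos(t))
z=70.
while z>60:
    f=go(1,-35,z,.03)-f0
    if f[2]>5:break
    z-=1
print("z",z,f.round(1))
go(1,-35,160,.1);go(1,60,170,.2)
print(r.sense()["clock"])
for n in("side","top"):
    s=r.snapshot(n);pickle.dump(s,open(n+"2.pkl","wb"))
a=cv2.resize(pickle.load(open("top2.pkl","rb"))["frame"][185:285,315:415],(400,400))
b=cv2.resize(pickle.load(open("side2.pkl","rb"))["frame"][240:365,230:355],(400,400))
cv2.imwrite("pics/c2.png",np.hstack([a,b])[:,:,::-1])
E
```

```text
theta 56.0
[ 1. 52. 91.] [0.5 0.8 0.2]
[ 1. 42. 95.] [0.8 0.4 0.1]
[ 1. 32. 99.] [-0.   1.   0.6]
[  1.  22. 103.] [-1.   0.7 -1. ]
[  1.  12. 107.] [ 0.1  0.7 -0.2]
[  1.   5. 107.] [ 0.8  0.5 -0.1]
[  1.  -3. 105.] [0.3 0.2 0.3]
[  1. -10. 102.] [0.  0.2 0.1]
[  1. -17.  98.] [-0.   0.2  0. ]
[  1. -23.  93.] [-0.1  1.1  0.9]
[  1. -28.  87.] [ 0.1  0.5 -0.2]
[  1. -31.  80.] [ 1.   0.6 -0.5]
[  1. -34.  72.] [-0.1  0.6  0.3]
z 63.0 [-4.   1.9  9.8]
18.3333
```

View pics/c2.png

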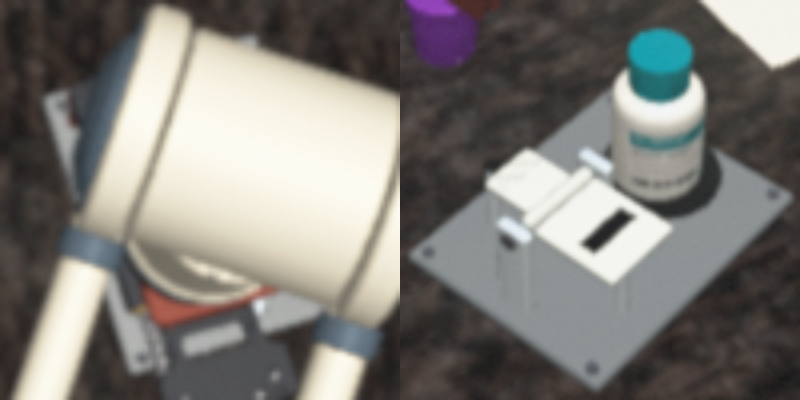

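The bar face is up, the leaf lies on the -y post (edge at side-crop (642,256)), and the bottle is where it was. I'll check that the edge is level, back the arm away and hand in.

```bash
python3 - <<'E'
from h import *
S=pickle.load(open("side2.pkl","rb"))
u=(230+242/3.2-.4,240+256/3.2-.4)
for d in (165,170,175,180):
    t=np.radians(d);X=tcp(1.5,62*np.cos(t),62+62*np.sin(t));X[2]-=.182
    print(d,proj(S,X)[0].round(1),np.round(u,1))
go(1,60,230,.2); r.reach([.3,.3,.42],[180,0,Y])
T=r.snapshot("top");pickle.dump(T,open("top3.pkl","wb"));s2=r.snapshot("side")
T0=pickle.load(open("top.pkl","rb"));S0=pickle.load(open("side.pkl","rb"))
a=cv2.resize(T["frame"][185:285,315:415],(400,400))
b=cv2.resize(s2["frame"][140:365,150:375],(400,400))
cv2.imwrite("pics/c3.png",np.hstack([a,b])[:,:,::-1]);print(r.sense()["clock"])
E
```

```text
165 [304.7 312.4] [305.2 319.6]
170 [305.1 314.8] [305.2 319.6]
175 [305.3 317.2] [305.2 319.6]
180 [305.4 319.3] [305.2 319.6]
20.6833
```

View pics/c3.png

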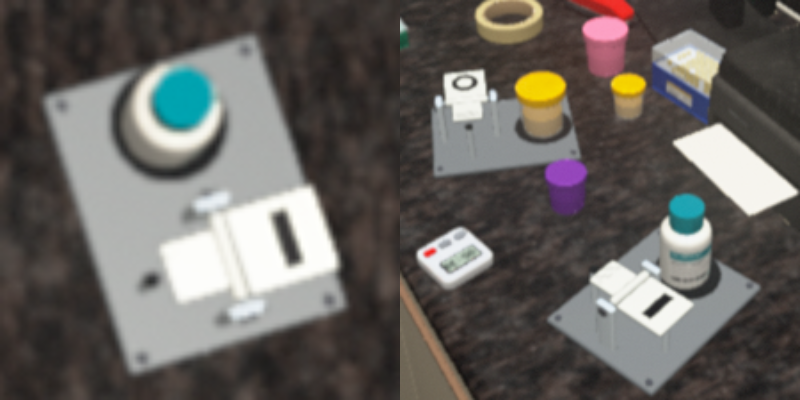

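The flag lies level at 180°, bar face up. The bottle is unmoved (cap at crop (184,98), as before), and the cup and its flag are as they were.

```bash
python3 -c "
from station import r
print(r.hand_in())"
```

```text
the job is handed in; nothing more can be done
None
```

I turned the bottle's flag fully over with the fingertips; it lies flat with the bar face up, the bottle, the cup and the cup's flag look unmoved in the final pictures, and the job is handed in at about 21 s on the robot's clock (verdict not shown).

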